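Lock the tube block of the thermal shaker with the slot key

TASK

Lock the aluminium tube block onto the shaker: take the flat-bladed key out of the holder, seat its blade in the slotted lock in the middle of the block, push the lock down against its spring and turn it clockwise as far as it goes (about a quarter turn), then let it spring back up. Use the key only, do not force the lock: press no harder than the spring needs and stop turning when you feel the stop, put the key back upright in the slot it came from, and leave the round driver and the small jar where they are.

Things in the scene. Friction and masses are not known exactly. Their poses are not given: they have to be found in the camera images.
- shaker: White thermal shaker, 200 x 240 x 72 mm (x, y, z), fixed to the bench, with an aluminium tube block 125 x 155 mm on it whose top is 102 mm above the bench. Origin: centre of the underside; z up. Capped tubes stand up to 7 mm above the block, none nearer than 38 mm to the lock's axis. The lock stands in a 52 mm wide bore in the middle of the block
- lock_top (a point): Nominal top of the lock, 104 mm above the bench, in the middle of the bore. The steel lock head (26 mm across) floats in its seat: its axis stands up to 5 mm to either side of this point along the shaker's y axis, its top 0 to 7 mm above it; neither is measured: find them by touch. In the head, a slot through the axis, 19 mm long, 4.5 mm wide, 10 mm deep, closed at both ends
- lock_turn (a joint): Turn of the lock head, rad, clockwise seen from above, 0 to 1.5 (locked; rigid stop: do not force it on). At 0 the slot lies along the shaker's x axis; at t it is turned clockwise from there by t. Starts at 0 to 0.2. Resists with about 0.03 N m. A pin blocks it from about 0.27 unless the head is pushed down; from there to about 1.37 it must be held down; beyond, it can spring up into the locked notch
- lock_press (a joint): How far the lock head is pushed down, m: 0 is up, at least 0.004 is needed to turn it, 0.0052 is the hard stop. Spring: 5 N to begin moving, plus 1 N per mm (9 N at 4 mm, 10.2 N at the stop). Let go between the end notches it stays caught at about 0.004; let go in the locked notch it springs up to 0
- key: The flat-bladed key, standing upright in one of the holder's two slots, blade down. Origin: centre of the blade's tip; z up along the key. Blade: 3 mm thick (x), 16 mm wide (y), reaching from 0 to 24 mm, the last 2 mm narrowed to 2.5 x 15 mm. Grey box-shaped handle above it: 14 mm (x) by 34 mm (y), from 24 to 66 mm above the tip. 60 g. A half turn about z makes no difference. In the holder the tip is 10 mm above the bench
- holder: White holder block, 60 x 150 x 34 mm (x, y, z), fixed to the bench, origin at the centre of its underside. Two slots in its top at y = -40 and +40 mm, each 8 mm (x) by 22 mm (y) and 28 mm deep; one holds the key, the other the round driver, in either order. The key's handle rests on the holder's top
- driver: Round driver in the holder's other slot: upright cylindrical grey handle 26 mm across, 42 mm tall, over a round 6 mm rod. Not for this lock; leave it. Origin: tip of the rod
- jar: Small white plastic jar, 44 mm across, 62 mm tall, behind the holder. Origin: centre of the underside
Things that resemble listed ones, but are neither listed nor needed, are in the scene too. What is shaped like the key but blue, pink or turquoise is not meant.

How it is judged:
On the way, in this order (a step that is already met when the one before it is completed fails the run):
1. the key holds the lock head pushed down (at least 3.5 mm) (value of joint lock_press above 0.0035 m and contact force between key and shaker above 2 N), for 0.1 s.
2. the lock is turned home (beyond 1.35 rad) and has sprung back up (within 1.5 mm) (value of joint lock_turn above 1.35 rad and value of joint lock_press below 0.0015 m), for 0.2 s.
At the end, for the whole second after the job is handed in: The lock is turned home (beyond 1.35 rad) and sprung back up (within 1.5 mm); the key stands at rest in the slot it came from, its tip within 7 mm of where it was and upright within 0.08 rad (all of step 2 and distance of key from where it was at the start of the episode below 0.007 m and angle between key's own z axis and vertical below 0.08 rad and linear speed of key below 0.01 m/s); the robot touches nothing.
It fails at once if the key bears on the lock, block or shaker with more than 30 N in all (push on the slot's floor plus the pressures on its flanks) (contact force between key and shaker above 30 N).
It fails at once if the lock, block or shaker is touched with the gripper or arm (more than 2 N) (contact force between any of the fingers, the arm and shaker above 2 N).
It fails at once if the driver or the jar is moved more than 20 mm (distance of any of driver, jar from where it was at the start of the episode above 0.02 m).
It also fails if it takes over 72 s, if anything falls off the work surface, if the arm or the gripper's body presses on something with over 40 N, if the wrist force passes 120 N, or if a joint passes its speed limit or range.

ROBOT

A 6-joint arm with a two-finger parallel gripper is mounted at the origin on the work surface. World frame = base frame: x ahead of the robot, y to its left, z up, the work surface at z = 0. Lengths are in m, angles in rad, forces in N, time in s.
With the tool pointing down it reaches from about 0.375 to 0.975 m from the base axis. Payload 3.8 kg.
Tool frame: the origin (TCP) lies midway between the tips of the shut fingers; the grasp point (between the pads) lies 19 mm behind it; z points along the fingers, y is the line along which they close (so a half turn about z gives the same grasp; the last joint's range is limited). The gripper opens to 85 mm and grips with 20 to 120 N. Pads are 22 mm wide; open, the fingers measure 114 mm over their backs; the gripper's body (76 mm by 85 mm) begins 54 mm behind the grasp point. The pads swing forward as they close: fully open they stand 13 mm farther back than shut.
Start: joints at [1.301, 0.264, 1.604, -0, 1.274, -0.037], TCP at [0.156, 0.657, 0.231] pointing down, gripper open.
Joint ranges: [-2.63, 2.63], [-0.94, 2.18], [0.31, 2.57], [-1.31, 4.45], [0, 2.66], [-2.55, 2.55]. Speed limits (rad/s): [2.57, 2.57, 3.14, 3.14, 3.14, 3.14].

INTERFACE

Orientations are given as a rotation vector (axis times angle).
In Python, from workcell import bot gives the robot as it stands.
- The arm moves only by the tool step_arm, never from a script. Its argument "motion" is a list of rows, each a list of 5 numbers: the finger opening in cm, from 0 to 8.54, then the shift along the tool's x, y, z in cm, then the turn about the tool's z in degrees. In form: [[claw, dx, dy, dz, twist], ...]. A call has 1 to 20 rows; each row is the pose to reach, as a shift and turn from the pose commanded when the call began, along the tool's axes at that moment; what a row does not reach only later rows make up. A row lasts 1/10 s, in which the tool goes at most 50 mm and 8.59 degrees, less where a joint would pass 70% of its speed; a pose out of reach is approached as far as the arm can. A call with a gripper value outside its range is refused whole. The fingers move at their own pace and stop on an object; "force" is the grip in N (left out, the last holds). Time passes only in rows, so rows that repeat a pose let the fingers close. It gives the time, the measured TCP pose, the force, the opening and the grip force at its end, in the units of the state.
- bot.read_state(): the state, without advancing time (a new reading comes with each control period).
- bot.read_camera(name): name is "side" or "top"; returns (picture, depth): 480x640x3 uint8, red, green, blue; 480x640 float32, m along the optical axis (not along the pixel's ray), 0 where there is no reading.
- bot.calibration(name): a dict with "mtx" (3x3 intrinsics, pixels), "k1" (the pictures are not rectified: a ray, as slopes to the right and down, at radius r is drawn at 1 + k1 r^2 times it, then the intrinsics apply), "origin" and "orientation" of the camera in the world. Camera axes: x right, y up, looking along -z (the intrinsics and any distortion apply to the point x, -y, -z); pixel columns grow to the right and rows downward; lengths in m; the calibration is good to about 2 mm. A picture is of the moment at which its call begins. calibration takes no time and is no camera call.
- bot.finish_job(): hands the job in; it is judged then, once.
The state is a dict: "time": time; "q": joint angles; "joint_vel": joint speeds; "joint_torque": joint torques, N m; "tool_pos": TCP position; "tcp_rot": TCP orientation; "wrist_force": force on the tool from outside, world axes, zero at the start; "torque": the same for the moment, N m; "width": opening from 0.0 (shut) to 1.0 (fully open); "grip_force": force on a finger pad.
Only numpy, scipy, OpenCV 4.12 (cv2) and the standard library are available. Lean on these libraries where they do the work, as an engineer would, in place of code of your own. Each camera call takes 0.05 s, during which the arm holds its last target. There are 200 camera calls.

## Working session

There is one attempt and no reset: what is moved stays moved. The work goes in short steps, Python scripts to look and compute and a tool call to move; the robot and the scene stay as the last step left them, time stands still between calls to the robot, and variables do not carry over. Pictures are saved under pics/ and viewed, at most 10 in all, crops included, and the job is handed in when it is done.

Besides the shell and the picture viewer there is one more tool, called after "Call:" as name(argument=value, ...) on one line, values as JSON. step_arm: Moves the arm, as the interface text tells. Its arguments: {"type":"object","properties":{"motion":{"type":"array","items":{"type":"array","items":{"type":"number"}}},"force":{"type":"number"}},"required":["motion"]}

```bash
mkdir -p pics
cat > h.py <<'E'
import numpy as np, cv2
from scipy.spatial.transform import Rotation as R
from workcell import bot
def cam(n):
    p,d=bot.read_camera(n); np.savez(f'{n}.npz',p=p,d=d); return p,d
def ray(n,u,v):
    c=bot.calibration(n); K=np.array(c['mtx']); k=c['k1']
    s=np.array([(u-K[0,2])/K[0,0],(v-K[1,2])/K[1,1]]); t=s.copy()
    for _ in range(20): t=s/(1+k*(t@t))
    o=np.array(c['orientation']); M=R.from_rotvec(o).as_matrix() if o.shape==(3,) else (o if o.shape==(3,3) else None)
    return np.array(c['origin']),M@np.array([t[0],-t[1],-1])
def onz(n,u,v,z):
    o,d=ray(n,u,v); return o+d*(z-o[2])/d[2]
def dep(n,u,v,D):
    o,d=ray(n,u,v); return o+d*D
E
python3 - <<'E'
from h import *
for n in('side','top'):
    p,d=cam(n); cv2.imwrite(f'pics/{n}0.png',p[:,:,::-1]); print(bot.calibration(n))
print(bot.read_state())
E
```

```text
{'mtx': array([[478.05351519,   0.        , 327.81135389],
       [  0.        , 478.05351519, 239.03454565],
       [  0.        ,   0.        ,   1.        ]]), 'k1': -0.036991091329252976, 'origin': array([ 0.49074061, -0.50301833,  0.55718853]), 'orientation': array([ 0.85061338, -0.08228794, -0.21574561])}
{'mtx': array([[472.79458055,   0.        , 317.47145466],
       [  0.        , 472.79458055, 236.23431302],
       [  0.        ,   0.        ,   1.        ]]), 'k1': -0.10432573863013102, 'origin': array([0.52252472, 0.01176488, 0.78577345]), 'orientation': array([ 0.11407121, -0.07302166, -1.56843812])}
{'time': 0.1, 'q': array([ 1.30113172e+00,  2.64713985e-01,  1.60524013e+00, -2.00608981e-06,
        1.27370881e+00, -3.68857363e-02]), 'joint_vel': array([ 0.00043968, -0.00033355, -0.00339234,  0.00222603,  0.00094332,
       -0.0001595 ]), 'joint_torque': array([ 5.39807497e-04, -5.16704500e+01, -3.68592918e+01,  1.40545772e-04,
        6.32472831e-03, -4.98399487e-06]), 'tool_pos': array([0.1555266 , 0.65615574, 0.2300607 ]), 'tcp_rot': array([-0.36478561, -3.12002429,  0.00321399]), 'wrist_force': array([-0.67442987, -0.39598577, -0.3127665 ]), 'torque': array([ 0.03097382,  0.02262645, -0.0677175 ]), 'grip_force': 0.0, 'width': 0.9998628090318571}
```

View pics/top0.png

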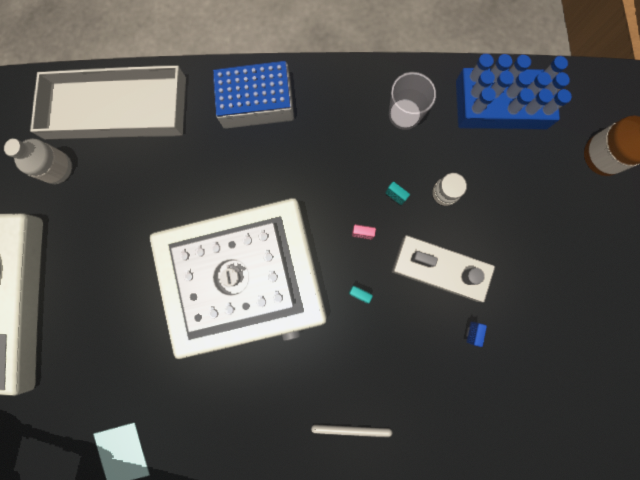

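View pics/side0.png

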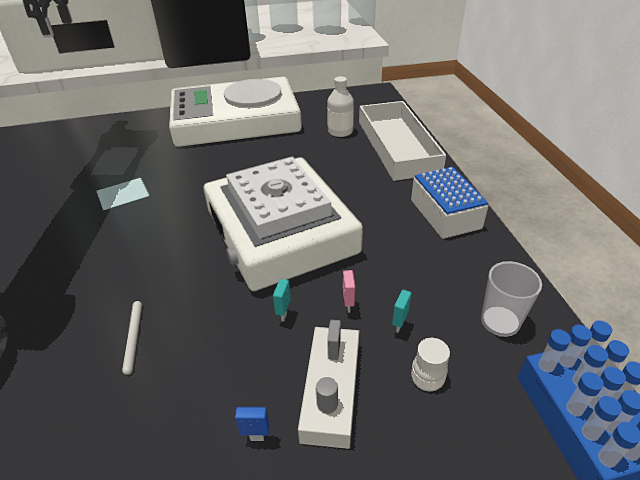

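The top view shows these candidates for the key:
- **Grey box handle** in the holder at top (425,258), side (334,340).
- **Round grey driver** at top (475,275).
- **Coloured look-alikes:** turquoise (398,192) and (361,295), pink (364,231), blue (477,334).

The grey box in the holder fits the description. The lock is at top (233,277).

```bash
cat > m.py <<'E'
from h import *
z=np.load('top.npz'); p,d=z['p'],z['d']
hsv=cv2.cvtColor(p,cv2.COLOR_RGB2HSV)
def rect(mask,zz,name):
    cs,_=cv2.findContours(mask.astype(np.uint8),cv2.RETR_EXTERNAL,cv2.CHAIN_APPROX_NONE)
    c=max(cs,key=cv2.contourArea)[:,0,:]
    w=np.array([onz('top',u,v,zz)[:2] for u,v in c])
    r=cv2.minAreaRect((w*1000).astype(np.float32)); print(name,np.round(r[0],1),np.round(r[1],1),round(r[2],1),len(c))
# heights via depth -> world points
vv,uu=np.mgrid[0:480,0:640]
c=bot.calibration('top');K=c['mtx']
s=cv2.undistortPoints(np.stack([uu,vv],-1).reshape(-1,1,2).astype(np.float64),K,np.array([c['k1'],0,0,0.]))[:,0]
M=R.from_rotvec(c['orientation']).as_matrix()
W=(np.c_[s[:,0],-s[:,1],-np.ones(len(s))]*d.reshape(-1,1))@M.T+c['origin']
W=W.reshape(480,640,3); np.save('W.npy',W)
def box(u0,u1,v0,v1):
    m=np.zeros((480,640),bool); m[v0:v1,u0:u1]=1; return m
Z=W[:,:,2]; ok=d>0
def show(mask,name):
    w=W[mask&ok]; 
    r=cv2.minAreaRect((w[:,:2]*1000).astype(np.float32)); print(name,len(w),'z',np.round(np.percentile(w[:,2],[5,50,95])*1000,1),np.round(r[0],1),np.round(r[1],1),round(r[2],1))
H=box(385,505,225,310)
show(H&(abs(Z-.034)<.006),'holder d'); show(box(405,447,240,275)&(Z>.06),'key d'); show(box(455,495,255,295)&(Z>.06),'driver d')
S=box(140,335,190,365)
show(S&(abs(Z-.072)<.008),'shaker d'); show(S&(abs(Z-.102)<.003),'block d'); show(box(215,255,255,300)&(Z>.1),'lock d')
show(box(430,470,170,210)&(Z>.055),'jar')
g=p.astype(int).min(2)
rect(H&(g>150),.034,'holder c'); rect(S&(g>185),.072,'shaker c')
a=cv2.resize(p[220:315,380:510],None,fx=4,fy=4,interpolation=2);b=cv2.resize(p[245:310,200:270],None,fx=5,fy=5,interpolation=2)
o=np.zeros((720,560,3),np.uint8)
o[:380,:520]=a; o[390:390+325,:350]=b; cv2.imwrite('pics/crop.png',cv2.resize(o,None,fx=.83,fy=.83)[:,:,::-1])
E
python3 m.py
```

```text
holder d 2892 z [32.  34.3 36.5] [ 560.8 -170.7] [150.   61.4] 71.2
key d 241 z [64.2 75.5 77.9] [ 573.2 -132.8] [33.4 14.7] 71.3
driver d 272 z [65.  75.8 78. ] [ 547.7 -207.6] [26.1 25.3] 67.5
shaker d 11256 z [69.4 72.9 77.2] [544.9 156.3] [200.1 240.3] 13.9
block d 7102 z [100.6 102.6 104.4] [544.8 156.8] [125.2 156.6] 13.8
lock d 1155 z [100.8 103.  109. ] [545.  150.4] [64.6 58.3] 0.9
jar 509 z [59.5 62.2 64.3] [ 690.  -181.7] [37.6 38.8] 44.4
holder c [ 560.8 -170.5] [149.3  60.3] 70.7 245
shaker c [544.4 156.4] [193.9 233.7] 13.9 530
```

View pics/crop.png

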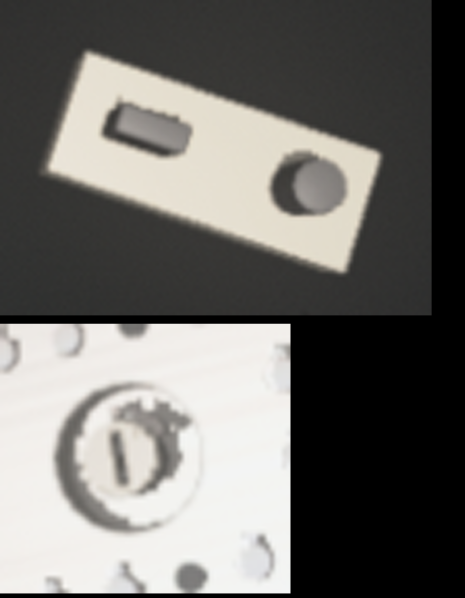

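The crop shows the grey box-shaped key standing in the left slot and the round driver in the right one. The lock slot is near vertical, leaning slightly left. I'll compute the first move and estimate the slot and head position.

```bash
cat >> h.py <<'E'
def go(x,y,z,yaw,st=None):
    """move numbers to bring TCP to x,y,z (m) and tool-y to world yaw (deg)"""
    st=st or bot.read_state(); M=R.from_rotvec(st['tcp_rot']).as_matrix()
    d=M.T@(np.array([x,y,z])-st['tool_pos'])*100
    now=np.degrees(np.arctan2(M[1,1],M[0,1])); t=-(yaw-now)
    print('pos',np.round(st['tool_pos']*1000,1),'yaw',round(now,2),'tilt',np.round(M[:2,2],4),'F',np.round(st['wrist_force'],1),'T',np.round(st['torque'],2),'w',round(st['width'],3),'t',st['time'])
    print('d cm',np.round(d,2),'twist',round((t+180)%360-180,1))
E
python3 - <<'E'
from h import *
W=np.load('W.npy');p=np.load('top.npz')['p'];Z=W[:,:,2]
c,s=np.cos(np.radians(13.9)),np.sin(np.radians(13.9)); ex=np.array([c,s]);ey=np.array([-s,c]);C=np.array([.5449,.1565])
L=(W[:,:,:2]-C)@np.c_[ex,ey]*1000
sub=np.s_[245:310,200:270]
m=(np.hypot(L[...,0],L[...,1])<22)&(Z>.0995); 
zz=Z[m]; print('z hist',np.histogram(zz*1000,bins=np.arange(99,116,1)))
m=(np.hypot(L[...,0],L[...,1])<21)&(Z>.1035)
print('head',m.sum(),np.round(np.percentile(L[m],[3,50,97],axis=0),1),np.median(Z[m]))
for z in(.104,.1075,.111):
  # slot: dark px inside head
  g=p.astype(int).max(2); pts=[]
  for v in range(262,292):
    for u in range(222,240):
      if g[v,u]<110: 
        q=(onz('top',u,v,z)[:2]-C)@np.c_[ex,ey]*1000
        if np.hypot(*q)<16: pts.append(q)
  pts=np.array(pts); r=cv2.minAreaRect(pts.astype(np.float32)); print(z,len(pts),r)
print(g[262:292,222:246])
go(.5735,-.1328,.15,-18.7)
E
```

```text
z hist (array([ 4, 16,  5,  9, 14, 15, 28, 31, 58, 63, 45, 12,  2,  0,  0,  0]), array([ 99, 100, 101, 102, 103, 104, 105, 106, 107, 108, 109, 110, 111,
       112, 113, 114, 115]))
head 261 [[-11.  -11.8]
 [  1.3  -1. ]
 [ 13.5  13.2]] 0.10789443947252464
0.104 14 ((-3.701502799987793, -5.7358198165893555), (10.824637413024902, 17.05951690673828), 7.99631929397583)
0.1075 14 ((-3.9724979400634766, -6.400045394897461), (10.769067764282227, 16.971939086914062), 7.996318817138672)
0.111 14 ((-4.243497848510742, -7.064271926879883), (10.713494300842285, 16.88435935974121), 7.99631929397583)
[[131 115 121 144 183 212 231 239 239 239 239 229 237 242 241 230 236 239
  234 231 235 241 242 243]
 [114 124 169 206 230 238 240 239 228 221 217 187 228 241 240 199 210 222
  223 230 230 236 241 243]
 [127 175 225 237 236 233 227 221 183 154 151 151 220 239 238 186 151 150
  163 228 236 236 236 241]
 [183 227 240 240 229 216 187 166 151 147 147 142 189 219 218 168 140 138
  147 205 223 235 228 235]
 [230 241 242 241 227 204 177 146 162 165 154 143 152 156 145 136 134 136
  137 146 157 206 208 223]

[... 1974 characters left out ...]
31 240 241 243 243
  244 243 243 243 242 237]
 [143 179 207 229 236 235 234 234 239 241 241 241 241 242 243 243 243 243
  243 243 243 242 237 228]
 [133 139 154 214 239 242 242 242 243 243 243 243 243 243 243 243 243 243
  243 243 242 239 229 231]
 [129 133 140 182 228 240 242 243 243 243 243 243 243 243 243 243 243 243
  243 242 241 234 233 240]
 [117 128 134 145 180 209 230 240 241 242 243 243 243 243 243 243 243 243
  242 236 235 235 240 243]
 [111 118 128 134 140 150 183 206 212 233 242 243 243 243 241 241 241 240
  229 224 232 240 243 244]]
pos [155.5 656.2 230.1] yaw 76.66 tilt [-0.0005 -0.002 ] F [-0.7 -0.4 -0.3] T [ 0.03  0.02 -0.07] w 1.0 t 0.1
d cm [-58.87 -67.11   8.14] twist 95.4
```

Call:
step_arm(motion=[[4.0, -58.9, -67.1, 8.1, 95.4], [4.0, -58.9, -67.1, 8.1, 95.4], [4.0, -58.9, -67.1, 8.1, 95.4], [4.0, -58.9, -67.1, 8.1, 95.4], [4.0, -58.9, -67.1, 8.1, 95.4], [4.0, -58.9, -67.1, 8.1, 95.4], [4.0, -58.9, -67.1, 8.1, 95.4], [4.0, -58.9, -67.1, 8.1, 95.4], [4.0, -58.9, -67.1, 8.1, 95.4], [4.0, -58.9, -67.1, 8.1, 95.4], [4.0, -58.9, -67.1, 8.1, 95.4], [4.0, -58.9, -67.1, 8.1, 95.4], [4.0, -58.9, -67.1, 8.1, 95.4], [4.0, -58.9, -67.1, 8.1, 95.4], [4.0, -58.9, -67.1, 8.1, 95.4], [4.0, -58.9, -67.1, 8.1, 95.4], [4.0, -58.9, -67.1, 8.1, 95.4], [4.0, -58.9, -67.1, 8.1, 95.4], [4.0, -58.9, -67.1, 8.1, 95.4], [4.0, -58.9, -67.1, 8.1, 95.4]], force=50)

```text
time: 2.1
tool_pos: [0.5735, -0.1328, 0.1493]
tcp_rot: [-2.554, -1.826, 0.002]
wrist_force: [-1.2, 0.5, -0.2]
width: 0.469
grip_force: 0.0
```

Run:
```python
from h import *
p=np.load('top.npz')['p'];g=p.astype(float).max(2)
c,s=np.cos(np.radians(13.9)),np.sin(np.radians(13.9)); B=np.c_[[c,s],[-s,c]];C=np.array([.5449,.1565])
uv=[]
for v in range(272,282):
    w=231-g[v,225:232]; w[w<8]=0; uv.append((np.sum(w*np.arange(225,232))/w.sum(),v))
uv=np.array(uv); k=np.polyfit(uv[:,1],uv[:,0],1)
# ends by column dark integral along line
pr=[231-g[v,225:232].min() for v in range(266,290)]; print(np.round(pr))
for z in(.104,.108,.111):
    a=onz('top',np.polyval(k,270.6),270.6,z)[:2];b=onz('top',np.polyval(k,283.4),283.4,z)[:2]
    d=a-b;mid=(a+b)/2
    print(z,'len',np.hypot(*d)*1000,'ang',np.degrees(np.arctan2(d[1],d[0])),'mid',mid*1000,'shaker frame',(mid-C)@B*1000)
go(.5735,-.1328,.042,-18.7)
```

```text
[ 85.  90.  60.  19.  31.  85. 119. 117. 110. 111. 120. 127. 125. 127.
 120. 112. 116.  89.  31.  20.   9.   2.  17.  49.]
0.104 len 18.87303227921058 ang 10.833963437099161 mid [544.73108126 159.16801306] shaker frame [0.47695935 2.63046327]
0.108 len 18.762303224876696 ang 10.83396343709924 mid [544.60079539 158.30319128] shaker frame [0.14273426 1.82226483]
0.111 len 18.679256434126355 ang 10.833963437099188 mid [544.50308098 157.65457495] shaker frame [-0.10793455  1.21611601]
pos [ 573.5 -132.8  149.3] yaw -18.87 tilt [-0.002   0.0009] F [-1.2  0.5 -0.2] T [ 0.01 -0.02 -0.  ] w 0.469 t 2.1
d cm [-1.000e-02  2.000e-02  1.073e+01] twist -0.2
```

Call:
step_arm(motion=[[4.0, 0, 0, 4.0, 0], [4.0, 0, 0, 7.0, 0], [4.0, 0, 0, 9.0, 0], [4.0, 0, 0, 10.0, 0], [4.0, 0, 0, 10.7, 0], [4.0, 0, 0, 10.7, 0]])

```text
time: 2.7
tool_pos: [0.5737, -0.1312, 0.0431]
tcp_rot: [-2.552, -1.831, 0.001]
wrist_force: [0.2, 0.2, -0.1]
width: 0.472
grip_force: 0.0
```

Run:
```python
from h import *
p,d=cam('side'); cv2.imwrite('pics/s1.png',cv2.resize(p[260:460,240:440],None,fx=3,fy=3)[:,:,::-1])
go(.5735,-.1328,.042,-18.7)
```

```text
pos [ 574.4 -131.6   43.9] yaw -18.7 tilt [ 0.0008 -0.0001] F [ 0.2  0.  -0.2] T [0.04 0.01 0.01] w 0.471 t 2.75
d cm [-0.15 -0.05  0.19] twist -0.0
```

View pics/s1.png

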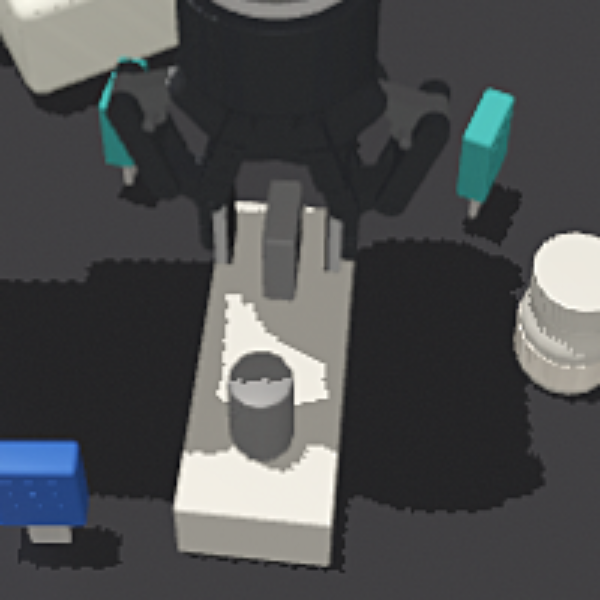

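The fingers straddle the grey handle at crop (283,240) and the driver is clear. Closing the gripper.

Call:
step_arm(motion=[[1.0, 0, 0, 0, 0], [1.0, 0, 0, 0, 0], [1.0, 0, 0, 0, 0], [1.0, 0, 0, 0, 0], [1.0, 0, 0, 0, 0], [1.0, 0, 0, 0, 0], [1.0, 0, 0, 0, 0]], force=60)

```text
time: 3.45
tool_pos: [0.5753, -0.1323, 0.0448]
tcp_rot: [2.552, 1.829, 0.003]
wrist_force: [-1.0, 0.3, 5.3]
width: 0.148
grip_force: 59.0
```

Run:
```python
from h import *
go(.5735,-.1328,.042,-18.7)
print(bot.read_state()['grip_force'])
```

```text
pos [ 575.3 -132.3   44.8] yaw -18.75 tilt [ 0.0025 -0.0005] F [-1.   0.3  5.3] T [0.08 0.06 0.03] w 0.148 t 3.45
d cm [-0.1  -0.15  0.28] twist -0.1
58.98666858673096
```

Call:
step_arm(motion=[[1.0, 0, 0, -1.0, 0], [1.0, 0, 0, -3.0, 0], [1.0, 0, 0, -6.0, 0], [1.0, 0, 0, -10.0, 0], [1.0, 0, 0, -14.0, 0], [1.0, 0, 0, -14.0, 0], [1.0, 0, 0, -14.0, 0]])

```text
time: 4.15
tool_pos: [0.5747, -0.1323, 0.185]
tcp_rot: [2.552, 1.829, 0.003]
wrist_force: [-0.6, 0.0, -2.1]
width: 0.155
grip_force: 59.3
```

Run:
```python
from h import *
go(.5446,.1583,.175,100.8)
```

```text
pos [ 574.7 -132.3  185. ] yaw -18.74 tilt [ 0.0029 -0.0009] F [-0.6  0.  -2.1] T [0.   0.04 0.  ] w 0.155 t 4.15
d cm [ 26.55 -12.19   0.96] twist -119.5
```

Call:
step_arm(motion=[[1.0, 26.5, -12.2, 0.5, -119.5], [1.0, 26.5, -12.2, 0.5, -119.5], [1.0, 26.5, -12.2, 0.5, -119.5], [1.0, 26.5, -12.2, 0.5, -119.5], [1.0, 26.5, -12.2, 0.5, -119.5], [1.0, 26.5, -12.2, 0.5, -119.5], [1.0, 26.5, -12.2, 0.5, -119.5], [1.0, 26.5, -12.2, 0.5, -119.5], [1.0, 26.5, -12.2, 0.5, -119.5], [1.0, 26.5, -12.2, 0.5, -119.5], [1.0, 26.5, -12.2, 0.5, -119.5], [1.0, 26.5, -12.2, 0.5, -119.5], [1.0, 26.5, -12.2, 0.5, -119.5], [1.0, 26.5, -12.2, 0.5, -119.5], [1.0, 26.5, -12.2, 0.5, -119.5], [1.0, 26.5, -12.2, 0.5, -119.5], [1.0, 26.5, -12.2, 0.5, -119.5], [1.0, 26.5, -12.2, 0.5, -119.5]])

```text
time: 5.95
tool_pos: [0.5434, 0.1581, 0.1779]
tcp_rot: [0.292, -3.127, 0.0]
wrist_force: [0.2, -0.1, -0.7]
width: 0.153
grip_force: 59.2
```

Run:
```python
from h import *
go(.5446,.1583,.15,100.8)
p,d=cam('side'); q,d=cam('top')
a=cv2.resize(p[100:230,200:360],None,fx=3,fy=3);b=cv2.resize(q[200:330,160:320],None,fx=3,fy=3)
cv2.imwrite('pics/s2.png',cv2.resize(np.vstack([a,b]),(369,600))[:,:,::-1] if 0 else a[:,:,::-1])
go(.5446,.1583,.15,100.8); print(bot.read_state()['q'])
```

```text
pos [543.4 158.1 177.9] yaw 100.68 tilt [-0.0007 -0.0002] F [ 0.2 -0.1 -0.7] T [-0.   -0.06  0.01] w 0.153 t 5.95
d cm [-0.13 -0.    2.79] twist -0.1
pos [543.6 158.1 178.2] yaw 100.72 tilt [-0.0001 -0.0001] F [ 0.4  1.  -0.5] T [0.05 0.03 0.  ] w 0.154 t 6.05
d cm [-0.1  -0.    2.82] twist -0.1
[ 2.39114511e-01  9.90670474e-02  1.89798062e+00 -6.32479098e-05
  1.14466868e+00 -1.51869280e+00]
```

View pics/s2.png

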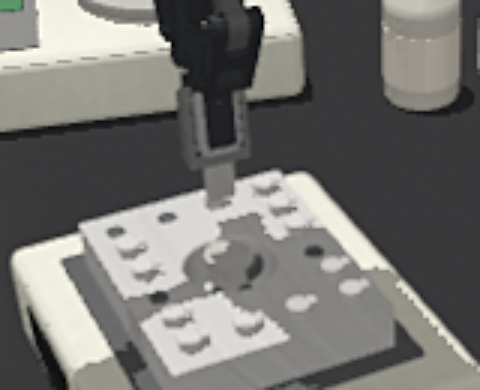

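The blade hangs above the block at crop (218,185), just over the lock head at crop (225,262). I'll descend and feel for contact.

Call:
step_arm(motion=[[1.0, 0, 0, 1.5, 0], [1.0, 0, 0, 2.4, 0], [1.0, 0, 0, 2.8, 0], [1.0, 0, 0, 3.0, 0], [1.0, 0, 0, 3.2, 0], [1.0, 0, 0, 3.2, 0], [1.0, 0, 0, 3.2, 0]])

```text
time: 6.75
tool_pos: [0.5439, 0.1582, 0.1466]
tcp_rot: [-0.295, 3.127, 0.0]
wrist_force: [0.3, -0.8, -0.2]
width: 0.147
grip_force: 59.2
```

Run:
```python
from h import *
go(.5437,.1581,.139,100.8)
```

```text
pos [543.9 158.2 146.6] yaw 100.76 tilt [0.0006 0.0001] F [ 0.3 -0.8 -0.2] T [-0.02 -0.04  0.06] w 0.147 t 6.75
d cm [ 0.02 -0.01  0.76] twist -0.0
```

Call:
step_arm(motion=[[1.0, 0, 0, 0.1, 0], [1.0, 0, 0, 0.2, 0], [1.0, 0, 0, 0.3, 0], [1.0, 0, 0, 0.3, 0], [1.0, 0, 0, 0.3, 0]])

```text
time: 7.25
tool_pos: [0.5436, 0.1581, 0.1432]
tcp_rot: [0.295, -3.128, 0.0]
wrist_force: [0.2, 0.4, -0.9]
width: 0.154
grip_force: 59.2
```

Call:
step_arm(motion=[[1.0, 0, 0, 0.1, 0], [1.0, 0, 0, 0.2, 0], [1.0, 0, 0, 0.2, 0], [1.0, 0, 0, 0.2, 0]])

```text
time: 7.65
tool_pos: [0.5436, 0.1581, 0.1412]
tcp_rot: [0.294, -3.128, 0.0]
wrist_force: [-0.3, 0.4, -0.9]
width: 0.151
grip_force: 59.2
```

Call:
step_arm(motion=[[1.0, 0, 0, 0.1, 0], [1.0, 0, 0, 0.2, 0], [1.0, 0, 0, 0.2, 0], [1.0, 0, 0, 0.2, 0]])

```text
time: 8.05
tool_pos: [0.5436, 0.1581, 0.1392]
tcp_rot: [0.295, -3.128, 0.0]
wrist_force: [0.3, 0.4, -0.7]
width: 0.156
grip_force: 59.2
```

Call:
step_arm(motion=[[1.0, 0, 0, 0.1, 0], [1.0, 0, 0, 0.15, 0], [1.0, 0, 0, 0.15, 0], [1.0, 0, 0, 0.15, 0]])

```text
time: 8.45
tool_pos: [0.5436, 0.1581, 0.1378]
tcp_rot: [0.295, -3.128, 0.0]
wrist_force: [0.2, -0.1, -1.1]
width: 0.149
grip_force: 59.2
```

Call:
step_arm(motion=[[1.0, 0, 0, 0.1, 0], [1.0, 0, 0, 0.15, 0], [1.0, 0, 0, 0.15, 0], [1.0, 0, 0, 0.15, 0]])

```text
time: 8.85
tool_pos: [0.5436, 0.1581, 0.1362]
tcp_rot: [0.295, -3.128, 0.0]
wrist_force: [-1.1, 0.8, -1.1]
width: 0.155
grip_force: 59.2
```

Call:
step_arm(motion=[[1.0, 0, 0, 0.1, 0], [1.0, 0, 0, 0.15, 0], [1.0, 0, 0, 0.15, 0], [1.0, 0, 0, 0.15, 0]])

```text
time: 9.25
tool_pos: [0.5436, 0.1581, 0.1348]
tcp_rot: [0.295, -3.128, 0.0]
wrist_force: [0.0, 0.3, -0.5]
width: 0.157
grip_force: 59.2
```

Run:
```python
from h import *
p,d=cam('side')
a=cv2.resize(p[100:230,200:360],None,fx=4,fy=4)
cv2.imwrite('pics/s3.png',a[:,:,::-1])
go(.5437,.1581,.130,100.8)
```

```text
pos [543.6 158.1 134.8] yaw 100.76 tilt [0. 0.] F [ 0.7 -0.2 -1.6] T [-0.02  0.02 -0.  ] w 0.151 t 9.3
d cm [-0.01 -0.    0.48] twist -0.0
```

View pics/s3.png

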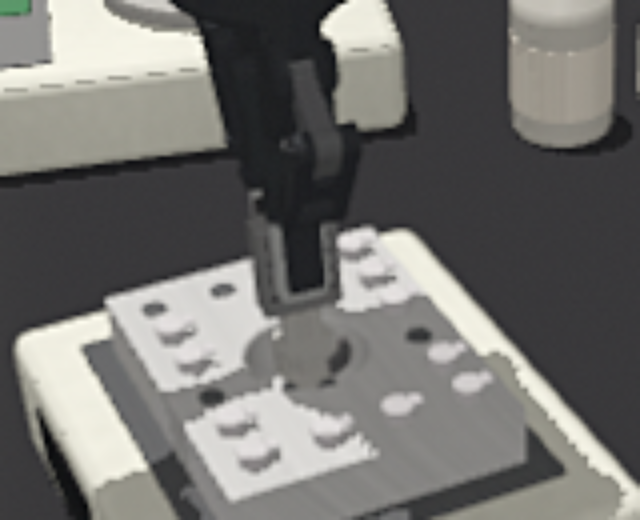

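The blade at crop (305,335) runs into the lock head with no contact force, so it appears to be in the slot. I'll go on down to the slot floor.

Call:
step_arm(motion=[[1.0, 0, 0, 0.1, 0], [1.0, 0, 0, 0.2, 0], [1.0, 0, 0, 0.2, 0], [1.0, 0, 0, 0.2, 0]])

```text
time: 9.7
tool_pos: [0.5436, 0.1582, 0.1328]
tcp_rot: [-0.295, 3.128, 0.0]
wrist_force: [-0.3, -0.6, -1.6]
width: 0.151
grip_force: 59.5
```

Call:
step_arm(motion=[[1.0, 0, 0, 0.1, 0], [1.0, 0, 0, 0.1, 0], [1.0, 0, 0, 0.1, 0]])

```text
time: 10.0
tool_pos: [0.5438, 0.1582, 0.1323]
tcp_rot: [-0.295, 3.127, 0.0]
wrist_force: [-1.3, -0.5, 4.4]
width: 0.153
grip_force: 59.7
```

Call:
step_arm(motion=[[1.0, 0, 0, 0.1, 0], [1.0, 0, 0, 0.1, 0], [1.0, 0, 0, 0.1, 0]])

```text
time: 10.3
tool_pos: [0.5438, 0.1582, 0.1311]
tcp_rot: [-0.295, 3.127, 0.0]
wrist_force: [-2.9, -0.8, 6.0]
width: 0.151
grip_force: 59.9
```

Call:
step_arm(motion=[[1.0, 0, 0, 0.1, 0], [1.0, 0, 0, 0.2, 0], [1.0, 0, 0, 0.2, 0], [1.0, 0, 0, 0.2, 0]])

```text
time: 10.7
tool_pos: [0.5438, 0.1582, 0.1294]
tcp_rot: [-0.295, 3.127, 0.0]
wrist_force: [-2.9, -1.2, 7.0]
width: 0.154
grip_force: 60.2
```

Call:
step_arm(motion=[[1.0, 0, 0, 0.1, 0], [1.0, 0, 0, 0.1, 0], [1.0, 0, 0, 0.1, 0]])

```text
time: 11.0
tool_pos: [0.5438, 0.1582, 0.1286]
tcp_rot: [-0.295, 3.127, 0.0]
wrist_force: [-2.7, -0.9, 7.6]
width: 0.153
grip_force: 60.3
```

Run:
```python
from h import *
go(.5437,.1581,.128,16.8)
```

```text
pos [543.8 158.2 128.6] yaw 100.76 tilt [0.0005 0.0001] F [-2.7 -0.9  7.6] T [-0.21  0.61 -0.01] w 0.153 t 11.0
d cm [ 0.02 -0.01  0.06] twist 84.0
```

Call:
step_arm(motion=[[1.0, 0, 0, 0.06, 0], [1.0, 0, 0, 0.06, 0], [1.0, 0, 0, 0.06, 3], [1.0, -0.01, 0.01, 0.06, 6], [1.0, -0.01, 0.01, 0.06, 6]])

```text
time: 11.5
tool_pos: [0.5442, 0.1583, 0.1282]
tcp_rot: [-0.129, 3.138, 0.0]
wrist_force: [-2.5, -0.4, 8.2]
width: 0.151
grip_force: 60.5
```

Run:
```python
from h import *
go(.5437,.1581,.128,16.8)
```

```text
pos [544.2 158.3 128.2] yaw 94.7 tilt [0.0011 0.0001] F [-2.5 -0.4  8.2] T [-0.15  0.51 -0.05] w 0.151 t 11.5
d cm [ 0.05 -0.02  0.02] twist 77.9
```

Call:
step_arm(motion=[[1.0, 0, 0, 0.03, 3], [1.0, -0.01, 0.01, 0.03, 7], [1.0, -0.01, 0.01, 0.03, 11], [1.0, -0.01, 0.02, 0.03, 15], [1.0, -0.01, 0.02, 0.03, 15]])

```text
time: 12.0
tool_pos: [0.5443, 0.1585, 0.128]
tcp_rot: [0.282, 3.128, 0.0]
wrist_force: [-2.3, -2.0, 8.4]
width: 0.15
grip_force: 60.6
```

Run:
```python
from h import *
go(.5437,.1581,.128,16.8)
```

```text
pos [544.3 158.5 128. ] yaw 79.68 tilt [0.0012 0.    ] F [-2.3 -2.   8.4] T [-0.24  0.54  0.02] w 0.15 t 12.0
d cm [ 0.05 -0.05 -0.  ] twist 62.9
```

Call:
step_arm(motion=[[1.0, 0, 0, 0, 4], [1.0, 0, 0.01, 0, 8], [1.0, 0, 0.02, 0, 12], [1.0, -0.01, 0.03, 0, 16], [1.0, -0.01, 0.03, 0, 20], [1.0, -0.01, 0.04, 0, 24], [1.0, -0.01, 0.04, 0, 28], [1.0, -0.01, 0.04, 0, 28]])

```text
time: 12.8
tool_pos: [0.5446, 0.1587, 0.128]
tcp_rot: [1.03, 2.966, 0.0]
wrist_force: [-2.7, -1.4, 6.8]
width: 0.152
grip_force: 60.6
```

Run:
```python
from h import *
go(.5437,.1581,.128,16.8)
```

```text
pos [544.6 158.7 128. ] yaw 51.69 tilt [ 0.0015 -0.0002] F [-2.7 -1.4  6.8] T [-0.31  0.54  0.05] w 0.152 t 12.8
d cm [ 0.03 -0.11  0.  ] twist 34.9
```

Call:
step_arm(motion=[[1.0, 0, 0, 0.02, 4], [1.0, 0, 0.01, 0.02, 8], [1.0, 0, 0.02, 0.02, 12], [1.0, -0.01, 0.02, 0.02, 16], [1.0, -0.01, 0.03, 0.02, 20], [1.0, -0.01, 0.03, 0.02, 24], [1.0, -0.01, 0.04, 0.02, 28], [1.0, -0.01, 0.04, 0.02, 28]])

```text
time: 13.6
tool_pos: [0.5449, 0.1588, 0.1278]
tcp_rot: [1.717, 2.629, 0.0]
wrist_force: [-3.2, -1.8, 8.6]
width: 0.156
grip_force: 60.6
```

Run:
```python
from h import *
go(.5437,.1581,.128,16.8)
```

```text
pos [544.9 158.8 127.8] yaw 23.69 tilt [ 0.0014 -0.0006] F [-3.2 -1.8  8.6] T [-0.49  0.52 -0.02] w 0.156 t 13.6
d cm [-0.01 -0.14 -0.02] twist 6.9
```

Call:
step_arm(motion=[[1.0, 0, 0, 0, 2], [1.0, 0, 0, 0, 4], [1.0, 0, 0, 0, 4]])

```text
time: 13.9
tool_pos: [0.545, 0.1588, 0.1278]
tcp_rot: [1.807, 2.568, 0.001]
wrist_force: [-2.0, -2.3, 7.9]
width: 0.154
grip_force: 60.6
```

Run:
```python
from h import *
go(.5437,.1581,.128,16.8)
```

```text
pos [545.  158.8 127.8] yaw 19.73 tilt [ 0.0015 -0.0006] F [-2.  -2.3  7.9] T [-0.4   0.48  0.01] w 0.154 t 13.9
d cm [-0.02 -0.14 -0.02] twist 2.9
```

Call:
step_arm(motion=[[1.0, 0, 0, 0, 2], [1.0, 0, 0, 0, 3], [1.0, 0, 0, 0, 3]])

```text
time: 14.2
tool_pos: [0.545, 0.1587, 0.1279]
tcp_rot: [1.873, 2.52, 0.001]
wrist_force: [-2.3, -2.8, 8.3]
width: 0.157
grip_force: 60.6
```

Run:
```python
from h import *
go(.5437,.1581,.128,16.8)
```

```text
pos [545.  158.7 127.9] yaw 16.75 tilt [ 0.0016 -0.0006] F [-2.3 -2.8  8.3] T [-0.45  0.48  0.04] w 0.157 t 14.2
d cm [-0.02 -0.15 -0.02] twist -0.0
```

Call:
step_arm(motion=[[1.0, 0, 0, 0, 1], [1.0, 0, 0, 0, 2], [1.0, 0, 0, 0, 2]])

```text
time: 14.5
tool_pos: [0.545, 0.1587, 0.1279]
tcp_rot: [1.917, 2.487, 0.001]
wrist_force: [-2.6, -2.5, 8.2]
width: 0.151
grip_force: 60.6
```

Run:
```python
from h import *
go(.5437,.1581,.128,14.8)
```

```text
pos [545.  158.7 127.9] yaw 14.76 tilt [ 0.0016 -0.0006] F [-2.6 -2.5  8.2] T [-0.43  0.44  0.06] w 0.151 t 14.5
d cm [-0.03 -0.14 -0.02] twist -0.0
```

Call:
step_arm(motion=[[1.0, 0, 0, 0, 1], [1.0, 0, 0, 0, 2], [1.0, 0, 0, 0, 2]])

```text
time: 14.8
tool_pos: [0.545, 0.1588, 0.1278]
tcp_rot: [1.96, 2.453, 0.001]
wrist_force: [-2.4, -2.7, 7.1]
width: 0.153
grip_force: 60.6
```

Run:
```python
from h import *
go(.5437,.1581,.128,12.8)
```

```text
pos [545.  158.8 127.8] yaw 12.76 tilt [ 0.0015 -0.0006] F [-2.4 -2.7  7.1] T [-0.44  0.47 -0.03] w 0.153 t 14.8
d cm [-0.04 -0.14 -0.02] twist -0.0
```

Call:
step_arm(motion=[[1.0, 0, 0, 0, -2], [1.0, 0, 0, -0.15, -3], [1.0, 0, 0, -0.3, -3], [1.0, 0, 0, -0.45, -3], [1.0, 0, 0, -0.6, -3], [1.0, 0, 0, -0.6, -3], [1.0, 0, 0, -0.6, -3], [1.0, 0, 0, -0.6, -3]])

```text
time: 15.6
tool_pos: [0.5446, 0.1592, 0.1326]
tcp_rot: [1.896, 2.505, 0.001]
wrist_force: [0.1, -0.2, 2.1]
width: 0.152
grip_force: 59.8
```

Run:
```python
from h import *
go(.5437,.1581,.128,14.8)
```

```text
pos [544.6 159.2 132.6] yaw 15.76 tilt [0.0005 0.0001] F [ 0.1 -0.2  2.1] T [-0.01 -0.05  0.02] w 0.152 t 15.6
d cm [-0.08 -0.11  0.46] twist 1.0
```

Call:
step_arm(motion=[[1.0, 0, 0, -0.3, 0], [1.0, 0, 0, -0.8, 0], [1.0, 0, 0, -1.5, 0], [1.0, 0, 0, -3.0, 0], [1.0, 0, 0, -5.0, 0], [1.0, 0, 0, -6.0, 0], [1.0, 0, 0, -6.0, 0]])

```text
time: 16.3
tool_pos: [0.5459, 0.1595, 0.1957]
tcp_rot: [1.894, 2.503, 0.006]
wrist_force: [-0.0, -1.4, -0.6]
width: 0.153
grip_force: 59.2
```

Run:
```python
from h import *
go(.5746,-.1322,.185,-18.75); print(bot.read_state()['q'])
```

```text
pos [545.9 159.5 195.7] yaw 15.76 tilt [0.0048 0.0011] F [-0.  -1.4 -0.6] T [-0.   -0.   -0.01] w 0.153 t 16.3
d cm [-28.85  -5.17   1.05] twist 34.5
[ 2.40479345e-01  8.63300768e-02  1.87814830e+00 -3.39348097e-05
  1.17218307e+00 -3.46032118e-02]
```

Call:
step_arm(motion=[[1.0, -28.9, -5.2, 1.0, 34.5], [1.0, -28.9, -5.2, 1.0, 34.5], [1.0, -28.9, -5.2, 1.0, 34.5], [1.0, -28.9, -5.2, 1.0, 34.5], [1.0, -28.9, -5.2, 1.0, 34.5], [1.0, -28.9, -5.2, 1.0, 34.5], [1.0, -28.9, -5.2, 1.0, 34.5], [1.0, -28.9, -5.2, 1.0, 34.5], [1.0, -28.9, -5.2, 1.0, 34.5], [1.0, -28.9, -5.2, 1.0, 34.5]])

```text
time: 17.3
tool_pos: [0.5725, -0.1317, 0.1825]
tcp_rot: [-2.551, -1.832, 0.0]
wrist_force: [-0.4, -0.2, -0.9]
width: 0.153
grip_force: 59.2
```

Run:
```python
from h import *
q,d=cam('top');p,d=cam('side')
a=cv2.resize(q[250:305,200:265],(500,423),interpolation=2);b=cv2.resize(p[240:400,290:380],(238,423))
cv2.imwrite('pics/t4.png',np.hstack([a,b])[:,:,::-1])
go(.5746,-.1322,.085,-18.75)
```

```text
pos [ 572.7 -131.7  182.7] yaw -18.62 tilt [-0.0001  0.0002] F [-0.1 -0.7 -0.3] T [ 0.01 -0.06 -0.02] w 0.152 t 17.4
d cm [0.01 0.19 9.77] twist 0.1
```

View pics/t4.png

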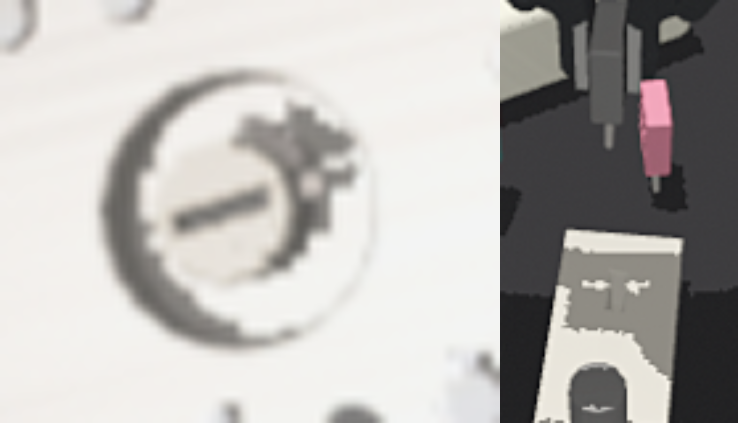

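The lock's slot now lies a quarter turn round and the head stands up. The key hangs above its slot, so I'll put it back.

Call:
step_arm(motion=[[1.0, 0, 0.15, 3, 0], [1.0, 0, 0.15, 6, 0], [1.0, 0, 0.15, 9, 0], [1.0, 0, 0.15, 10.5, 0], [1.0, 0, 0.15, 10.7, 0], [1.0, 0, 0.15, 10.7, 0], [1.0, 0, 0.15, 10.7, 0], [1.0, 0, 0.15, 10.7, 0]])

```text
time: 18.2
tool_pos: [0.5757, -0.134, 0.0776]
tcp_rot: [2.551, 1.829, 0.003]
wrist_force: [0.7, -0.4, -0.7]
width: 0.155
grip_force: 59.2
```

Run:
```python
from h import *
go(.5744,-.1322,.046,-18.75)
```

```text
pos [ 575.7 -134.    77.6] yaw -18.74 tilt [ 0.0033 -0.0009] F [ 0.7 -0.4 -0.7] T [ 0.09 -0.    0.02] w 0.155 t 18.2
d cm [ 0.13 -0.19  3.16] twist 0.0
```

Call:
step_arm(motion=[[1.0, 0, 0, 0, 0], [1.0, 0, 0, 0, 0], [1.0, 0, 0, 0, 0], [1.0, 0, 0, 0, 0]])

```text
time: 18.6
tool_pos: [0.5742, -0.1337, 0.0758]
tcp_rot: [2.553, 1.83, 0.0]
wrist_force: [0.6, -0.2, -1.6]
width: 0.156
grip_force: 59.2
```

Run:
```python
from h import *
p,d=cam('side')
cv2.imwrite('pics/s5.png',cv2.resize(p[280:400,290:390],(500,600))[:,:,::-1])
go(.5744,-.1322,.046,-18.75)
```

```text
pos [ 574.1 -133.7   75.7] yaw -18.74 tilt [-0.  0.] F [-0.1 -0.7 -1.4] T [0.02 0.01 0.02] w 0.153 t 18.65
d cm [ 0.15 -0.02  2.97] twist 0.0
```

View pics/s5.png

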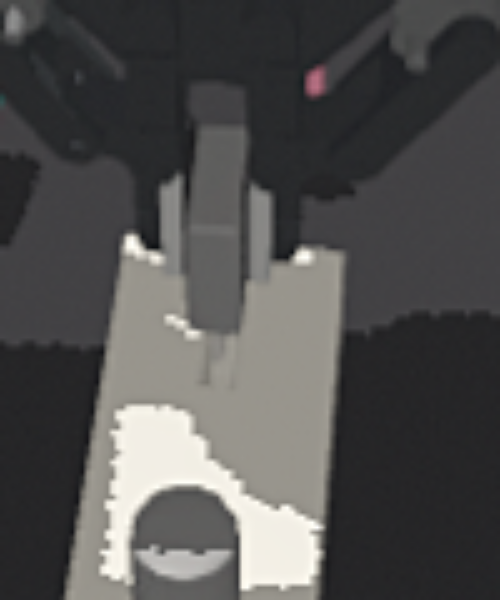

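The blade is just above the slot, and its tip at crop (215,380) is centred on the holder. I'll lower it 1.2 mm back along the slot.

Call:
step_arm(motion=[[1.0, 0.12, 0, 0, 0], [1.0, 0.12, 0, 0.5, 0], [1.0, 0.12, 0, 1.0, 0], [1.0, 0.12, 0, 1.3, 0], [1.0, 0.12, 0, 1.3, 0], [1.0, 0.12, 0, 1.3, 0]])

```text
time: 19.25
tool_pos: [0.5744, -0.1324, 0.0623]
tcp_rot: [-2.553, -1.83, 0.001]
wrist_force: [0.9, -0.4, -1.1]
width: 0.153
grip_force: 59.2
```

Call:
step_arm(motion=[[1.0, 0, 0, 0.4, 0], [1.0, 0, 0, 0.8, 0], [1.0, 0, 0, 1.2, 0], [1.0, 0, 0, 1.4, 0], [1.0, 0, 0, 1.4, 0], [1.0, 0, 0, 1.4, 0]])

```text
time: 19.85
tool_pos: [0.5745, -0.1325, 0.0486]
tcp_rot: [-2.553, -1.83, 0.0]
wrist_force: [0.5, 0.7, 0.1]
width: 0.154
grip_force: 59.2
```

Run:
```python
from h import *
go(.5744,-.1322,.0448,-18.75)
```

```text
pos [ 574.5 -132.5   48.6] yaw -18.74 tilt [-0.0002  0.    ] F [0.5 0.7 0.1] T [ 0.02  0.04 -0.01] w 0.154 t 19.85
d cm [ 0.02 -0.02  0.38] twist 0.0
```

Call:
step_arm(motion=[[1.0, 0, 0, 0.15, 0], [1.0, 0, 0, 0.3, 0], [1.0, 0, 0, 0.3, 0], [1.0, 0, 0, 0.3, 0]])

```text
time: 20.25
tool_pos: [0.5745, -0.1325, 0.0456]
tcp_rot: [-2.553, -1.83, 0.0]
wrist_force: [0.2, -0.1, -1.7]
width: 0.156
grip_force: 59.2
```

Call:
step_arm(motion=[[1.0, 0, 0, 0.1, 0], [1.0, 0, 0, 0.1, 0], [1.0, 0, 0, 0.1, 0]])

```text
time: 20.55
tool_pos: [0.5748, -0.1325, 0.0449]
tcp_rot: [2.553, 1.83, 0.0]
wrist_force: [-1.0, -0.3, 0.2]
width: 0.153
grip_force: 59.5
```

Call:
step_arm(motion=[[1.8, 0, 0, 0, 0], [2.6, 0, 0, 0, 0], [4.0, 0, 0, 0, 0], [4.0, 0, 0, 0, 0], [4.0, 0, 0, 0, 0], [4.0, 0, 0, -2, 0], [4.0, 0, 0, -5, 0], [4.0, 0, 0, -9, 0], [4.0, 0, 0, -14, 0], [4.0, 0, 0, -18, 0], [4.0, 0, 0, -18, 0], [4.0, 0, 0, -18, 0], [4.0, -8, 15, -18, 0], [4.0, -8, 15, -18, 0], [4.0, -8, 15, -18, 0], [4.0, -8, 15, -18, 0], [4.0, -8, 15, -18, 0]])

```text
time: 22.25
tool_pos: [0.6908, -0.2584, 0.2203]
tcp_rot: [-2.552, -1.825, 0.004]
wrist_force: [0.6, 0.6, -0.4]
width: 0.469
grip_force: 0.0
```

```bash
python3 - <<'E'
from h import *
q,_=cam('top');p,d=cam('side')
b=cv2.resize(p[290:460,270:390],(423,600));a=cv2.resize(q[200:330,160:320],(369,300))
o=np.zeros((600,792,3),np.uint8);o[:,:423]=b;o[:300,423:]=a
cv2.imwrite('pics/s6.png',o[:,:,::-1]); go(.5,-.1,.2,0)
E
sed -i "s/^rect(.*//;s/^a=cv2.*//;s/^o.*np.zeros.*//;s/^o\[.*//" m.py; python3 m.py
```

```text
pos [ 689.4 -255.9  221.5] yaw -18.77 tilt [-0.0049  0.0024] F [ 0.  -0.2 -0.2] T [-0.02  0.07  0.04] w 0.467 t 22.35
d cm [  8.66 -22.94   2.28] twist -18.8
holder d 2891 z [32.1 34.3 36.4] [ 560.6 -170.6] [149.5  61.1] 71.1
key d 241 z [64.2 75.8 77.9] [ 573.  -133.1] [33.1 14.3] 70.4
driver d 277 z [63.4 75.8 78. ] [ 547.7 -207.8] [25.9 25.4] 61.3
shaker d 11249 z [69.4 72.9 77.2] [544.9 156.4] [200.1 240.4] 13.9
block d 7091 z [100.6 102.6 104.4] [544.9 156.5] [125.3 155.9] 13.8
lock d 1144 z [100.8 103.  109. ] [545.1 150.5] [64.4 58.4] 0.6
jar 508 z [59.6 62.3 64.6] [ 689.8 -181.6] [37.7 39.7] 44.7
```

View pics/s6.png

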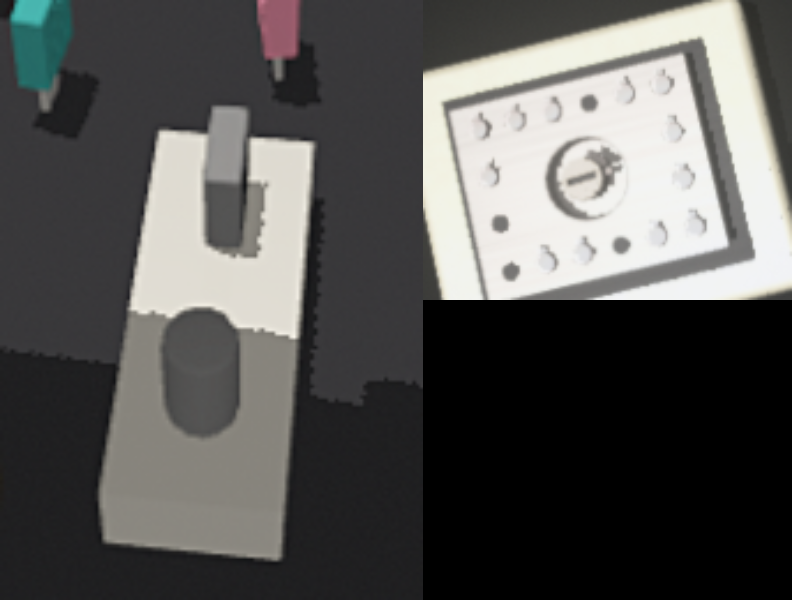

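The key stands upright at (226,180), within 0.4 mm of where it started. The driver and jar haven't moved. I'll check the lock angle once before handing in.

Run:
```python
from h import *
q=np.load('top.npz');g=q['p'].astype(float).max(2);W=np.load('W.npy')
# slot at 16deg in crop: crop row 180/300*130+200=278, col 423..->(580-423)/369*160+160=228
m=np.zeros_like(g);cv2.circle(m,(228,277),8,1,-1)
v,u=np.nonzero((m>0)&(g<180)); P=np.array([onz('top',a,b,.108)[:2]*1000 for a,b in zip(u,v)])
w=180-g[v,u]; c=np.average(P,axis=0,weights=w); e,V=np.linalg.eigh(np.cov(P.T,aweights=w)); a=V[:,1]
ang=np.degrees(np.arctan2(a[1],a[0]))%180-180
print(len(u),c,np.sqrt(e),'turn rad',np.radians(13.9-ang),'head z',np.median(W[...,2][(m>0)&(g>200)]))
```

```text
37 [544.68730933 158.5277112 ] [0.9325437  5.21186059] turn rad 1.5069571961104296 head z 0.10824485141250362
```

```bash
python3 -c "
from workcell import bot; print(bot.finish_job())"
```

```text
the job is handed in; nothing more can be done
None
```

I handed the job in at about 22 s: the lock is turned home (about 1.5 rad measured) and sprung back up, the key stands upright in its own slot within 0.4 mm of its start, and the driver and jar have not moved; the judge's result was not reported.

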